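# Let the cells out of the lever hopper into the tray

### The arm

A 7-joint arm with a two-finger parallel gripper is mounted at the origin on a cart in front of the work surface, level with it; the furniture and walls round the work are solid. World frame = base frame: x ahead of the robot, y to its left, z up, the work surface at z = 0. Lengths are in m, angles in rad, forces in N, time in s.
With the tool pointing down it reaches from about 0.375 to 0.925 m from the base axis. Payload 3.1 kg.
Tool frame: the origin (TCP) lies at the very end of the fingers, on their centre line; the grasp point (between the pads) lies 19 mm behind it; z points along the fingers, y is the line along which they close (so a half turn about z gives the same grasp; the last joint's range is limited). The gripper opens to 85 mm and grips with 20 to 120 N. Pads are 22 mm wide; open, the fingers measure 114 mm over their backs; the gripper's body (76 mm by 85 mm) begins 54 mm behind the grasp point. The pads swing forward as they close: fully open they stand 13 mm farther back than shut.
Start: joints at [1.167, 0.383, 0.044, 1.598, -0.018, 1.161, -0.05], TCP at [0.196, -0.62, 0.231] pointing down, gripper open.
Joint ranges: [-2.61, 2.61], [-0.41, 2.15], [-1.48, 1.57], [0, 2.5], [-1.57, 4.71], [0.05, 1.97], [-2.85, 2.85]. Speed limits (rad/s): [2.79, 2.79, 3.14, 3.14, 3.14, 3.14, 3.14].

### API

Orientations are given as a rotation vector (axis times angle).
In Python, from rig import bot, gripper_open, close, monitor, optics, workorder gives the robot as it stands. Calls block until the motion is done:
- bot.reach(position, orientation): joint-space move of the TCP to a pose.
- bot.move_straight(position, ori=None, velocity=0.15, force_limit=None): straight line of the TCP; ori=None keeps the orientation; velocity is the mean speed in m/s. With force_limit (N) it stops when the force on the tool has changed by that much, and returns True; else False.
- bot.move_joints(angles): joint-space move.
- gripper_open() and close(grip_force=None): open the fingers fully, or close them until they stop; grip_force is the grip in N (None keeps the last).
- bot.dwell(seconds).
- bot.inverse_kinematics(position, orientation): joint angles nearest the present ones, or None.
- monitor.observe(): the state.
- optics.camera(name): name is "scene" or "top" or "wrist"; returns the picture (400x640x3 uint8, blue, green, red); there is no depth.
- optics.camera_info(name): a dict with "fx", "fy", "cx", "cy" (pixels), "extrinsics" (4x4, takes a point from world to camera coordinates). Camera axes: x right, y up, looking along -z (the intrinsics and any distortion apply to the point x, -y, -z); pixel columns grow to the right and rows downward; lengths in m; the calibration is good to about 2 mm. A picture is of the moment at which its call begins: read the wrist's pose just before it. camera_info takes no time and is no camera call; for the wrist camera it gives the pose at the moment of the call.
A pose or a line that the arm cannot do raises bot.Unreachable and nothing moves.
- workorder.sign_off(): hands the job in; it is judged then, once.
The state is a dict: "t": time; "qpos": joint angles; "joint_vel": joint speeds; "effort": joint torques, N m; "position": TCP position; "eef_rot": TCP orientation; "contact_force": force on the tool from outside, world axes, zero at the start; "moment": the same for the moment, N m; "gripper_width": finger opening in m; "grip_force": force on a finger pad.
Only numpy, scipy, OpenCV 4.12 (cv2) and the standard library are available. Lean on these libraries where they do the work, as an engineer would, in place of code of your own. Each camera call takes 0.05 s, during which the arm holds its last target. There are 200 camera calls.

### The job

Nothing is to be picked up, only pushed and pressed with the fingertips: push the small metal tray along the desk between the guide rails until it stands fully home against the front of the cell hopper, then press the hopper's side lever all the way down, so that its lid lifts, and keep it down until all three round cells have rolled out into the tray. Then let the lever come up slowly, over two seconds or more, so that the lid goes down without slamming, and leave it fully shut and the tray still home. Move the lid by its lever only, do not touch the cells, and leave the other things where they are.

Things in the scene. Friction and masses are not known exactly. Their poses are not given: they have to be found in the camera images.
- hopper: Grey sheet-steel gravity hopper for round cells, screwed down: 125 long (x -17 to 108 mm), 73 wide, 126 high; foot 122 wide, to x = 125; windows in the cheeks. Origin on the desk under the middle of its front panel. Its -x axis points out of the outlet to where the tray comes from, so the tray is pushed along +x; +y is the lever's side; z up
- tray_stop (a point): Middle of the front panel's foot on the desk, the flat stop for the tray (= the hopper's origin). Two guide rails, 14 high and 116 apart inside, run along the desk from it to x = -50 mm and flare to about 135 apart at x = -84 mm. The outlet lip, 46 mm above the desk, stands out 14 mm over the wall of a tray that is home
- tray: Loose square aluminium tray, open top, ribbed black liner, 100 x 100 x 38 high, walls 2.5, 0.4 to 0.65 kg, slides with 4 to 8 N. Origin at the centre of its underside, axes roughly like the hopper's. Starts 45 to 85 mm short of home, up to 6 mm off the middle line, turned up to 0.1 rad. Home: its wall touches the stop, its origin at x = -50 mm, y = 0 in the hopper's frame
- lever_pad (a point): Middle of the top face of the black ribbed rubber pad (32 x 44) at the end of the hopper's side lever; with the lever up it stands at x = -46, y = +97, z = 103 mm in the hopper's frame, with the lever fully down at about z = 59 mm. The pad's middle is 57 mm from the lid's edge; the shut lid spans y -40 to +40
- lever_pivot (a point): Point on the lever's level pivot axis (which runs along the hopper's y), abreast of the pad: x = 50, y = 97, z = 75 mm in the hopper's frame; the pad swings about it at a radius of 100 mm
- lever (a joint): Angle of the lever: 0 up (lid shut), 0.44 rad fully down at its stop. No spring: only the lid's weight, 2.5 to 5.5 N at the pad, brings it up again, following the fingertips
- lid (a joint): Angle of the bare-metal lid about the hinge at the top of its back edge, driven by the lever through a push rod: 0 shut, about 0.58 rad with the lever fully down. Released from there it slams; easing it down over two seconds is about 0.3 rad/s
- lid_front (a point): Lower edge of the lid's front flap, which dams the outlet; about 53 mm above the desk when shut
- cell1: Round grey cell with metal ends, diameter 18, length 65, 45 g, the first behind the flap. Origin at its middle, y along its axis. Rolls down the hopper's floor, which slopes 12 degrees, once the flap is up
- cell2: Like cell1, the second in the row
- cell3: Like cell1, the third in the row
- carton: White carton 100 x 60 x 42, a bystander beyond the tray; origin at the centre of its underside
- spool: Spool of solder wire, 62 x 84 x 42, a bystander; origin at the centre of its underside
- blue_pliers: Small flat-nosed pliers with blue handles, 118 x 38 x 11, a bystander lying on the desk; origin at the centre of its underside

How it is judged:
By the outcome, as a careful person would: the job done as asked, in the order asked, and still so for the second after the job is handed in, with the robot touching nothing.
It also fails if it takes over 54 s, if anything falls off the work surface, if the arm or the gripper's body presses on something with over 40 N, if the wrist force passes 120 N, or if a joint passes its speed limit or range.

## Working session

There is one attempt and no reset: what is moved stays moved. The work goes in short steps, each a Python script; the robot and the scene stay as the last script left them, time stands still between calls to the robot, and variables do not carry over. Pictures are saved under pics/ and viewed, at most 10 in all, crops included, and the job is handed in when it is done.

```bash
ls; mkdir -p pics; python3 - <<'E'
from rig import bot,monitor,optics
import cv2,numpy as np
np.set_printoptions(precision=4,suppress=True)
for n in("scene","top"):
    cv2.imwrite(f"pics/{n}0.png",optics.camera(n)); i=optics.camera_info(n); print(n,i)
s=monitor.observe();print(s["t"],s["position"],s["eef_rot"],s["contact_force"],s["gripper_width"])
E
```

```text
pics
scene {'fx': 369.04240408465233, 'fy': 369.04240408465233, 'cx': 313.1167050431234, 'cy': 194.469657092087, 'extrinsics': array([[-0.5475, -0.8366, -0.021 ,  0.327 ],
       [ 0.3512, -0.2525,  0.9016, -0.298 ],
       [-0.7595,  0.4862,  0.4321, -0.4547],
       [ 0.    ,  0.    ,  0.    ,  1.    ]])}
top {'fx': 362.69916575015156, 'fy': 362.69916575015156, 'cx': 313.4437994622301, 'cy': 201.24745022648688, 'extrinsics': array([[ 0.0239, -0.9997, -0.0023, -0.0198],
       [ 0.9953,  0.0236,  0.0943, -0.5853],
       [-0.0942, -0.0046,  0.9955, -1.0669],
       [ 0.    ,  0.    ,  0.    ,  1.    ]])}
0.1 [ 0.1954 -0.619   0.23  ] [-3.1026 -0.4782  0.0008] [-0.3135  0.3838 -0.7905] 0.08510293405477795
```

View pics/scene0.png

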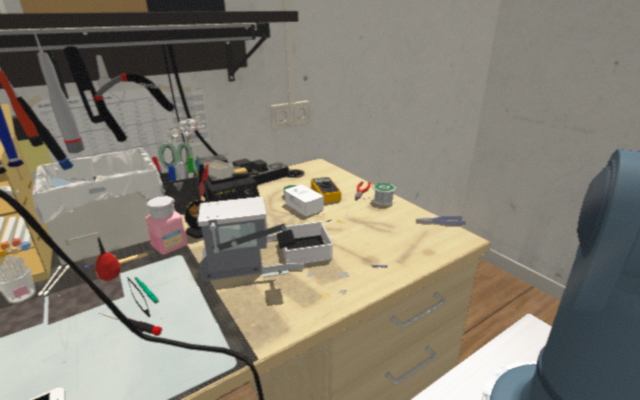

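View pics/top0.png

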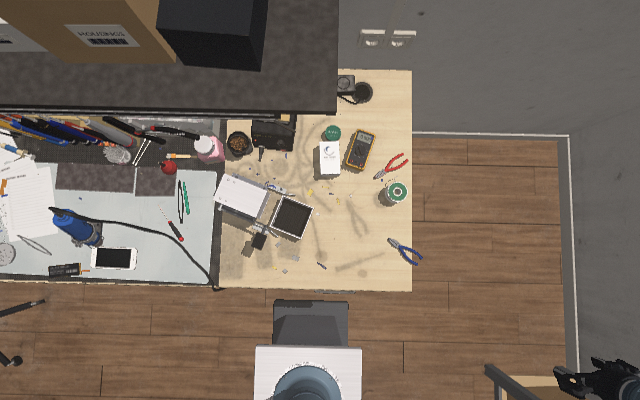

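```bash
python3 - <<'E'
import cv2
a=cv2.imread("pics/top0.png")[165:265,205:335]
cv2.imwrite("pics/topc.png",cv2.resize(a,None,fx=6,fy=6,interpolation=cv2.INTER_CUBIC))
a=cv2.imread("pics/scene0.png")[185:310,190:345]
cv2.imwrite("pics/scenec.png",cv2.resize(a,None,fx=4.8,fy=4.8,interpolation=cv2.INTER_CUBIC))
E
```

```text
(no output)
```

View pics/topc.png

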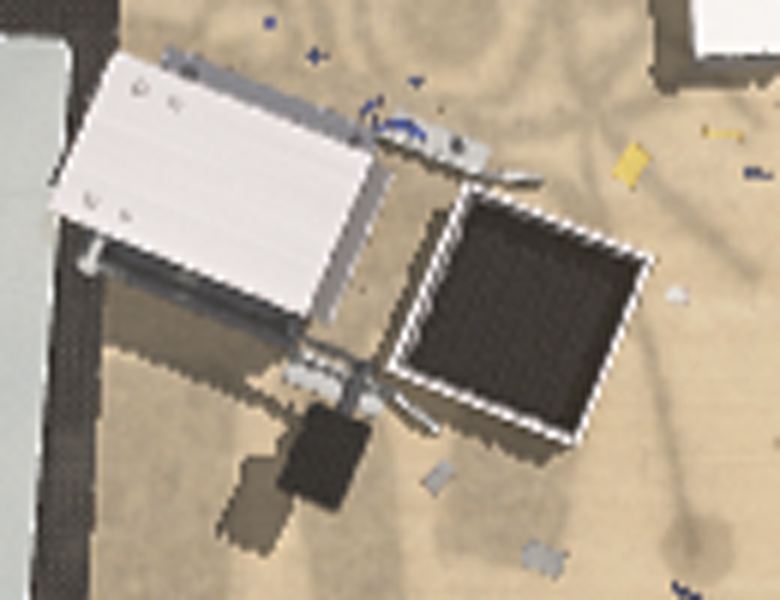

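View pics/scenec.png

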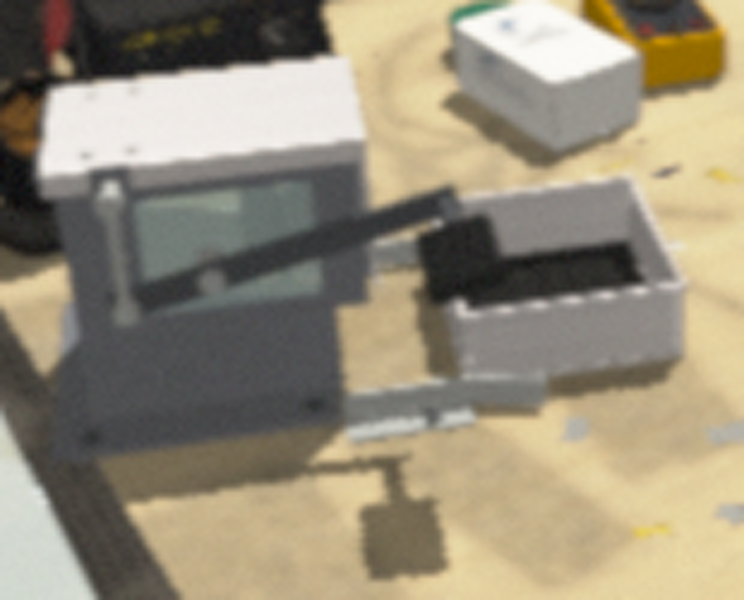

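```bash
cat > h.py <<'E'
import numpy as np,cv2
from rig import bot,gripper_open,close,monitor,optics,workorder
from scipy.optimize import least_squares
from scipy.spatial.transform import Rotation as R
np.set_printoptions(precision=4,suppress=True)
def proj(n,P,I=None):
    i=I or optics.camera_info(n);P=np.atleast_2d(P)
    c=P@i["extrinsics"][:3,:3].T+i["extrinsics"][:3,3]
    return np.c_[i["cx"]+i["fx"]*c[:,0]/-c[:,2], i["cy"]-i["fy"]*c[:,1]/-c[:,2]]
def world(p,L):
    L=np.atleast_2d(L);c,s=np.cos(p[2]),np.sin(p[2])
    return np.c_[p[0]+c*L[:,0]-s*L[:,1],p[1]+s*L[:,0]+c*L[:,1],L[:,2]]
def fit(L,px,n,p0):
    return least_squares(lambda p:(proj(n,world(p,L))-px).ravel(),p0,loss="soft_l1")
E
python3 - <<'E'
from h import *
t=lambda a:np.array(a)/6.+[205,165]
L=[[-.046,.097,.103],[-.084,.0675,.014],[-.084,-.0675,.014],[-.030,.113,.103],[-.062,.113,.103],[-.062,.075,.103]]
L=[[-.046,.097,.103],[-.084,.0675,.014],[-.084,-.0675,.014]]
px=t([[324,457],[436,430],[540,182]])
f=fit(L,px,"top",[.6,.1,1.2]);print("hopper",f.x,f.fun)
lid=t([[118,52],[375,158],[310,315],[52,205]])
i=optics.camera_info("top");E=i["extrinsics"]
def back(px,z):
    d=np.c_[(px[:,0]-i["cx"])/i["fx"],-(px[:,1]-i["cy"])/i["fy"],-np.ones(len(px))]@E[:3,:3]
    o=-E[:3,:3].T@E[:3,3];return o+d*((z-o[2])/d[:,2])[:,None]
def loc(p,W):
    c,s=np.cos(p[2]),np.sin(p[2]);d=W[:,:2]-p[:2];return np.c_[d@[c,s],d@[-s,c]]
W=back(lid,.126);print("lid local",loc(f.x,W)); d=W[1]-W[0];print("yaw",[np.arctan2(*(W[a]-W[b])[[1,0]]) for a,b in((0,1),(3,2))])
T=back(t([[470,187],[653,262],[575,440],[392,368]]),.038)
print("tray",T,T.mean(0),"local",loc(f.x,T),loc(f.x,T).mean(0),[np.arctan2(*(T[a]-T[b])[[1,0]]) for a,b in((0,1),(3,2))])
print(proj("scene",world(f.x,L)), np.array([[545,376]])/4.8+[190,185])
E
```

```text
hopper [0.5698 0.1533 1.2142] [-0.5644  0.18    0.6006 -0.1933  0.0205 -0.0063]
lid local [[ 0.1093 -0.0418]
 [-0.0197 -0.0403]
 [-0.0197  0.0373]
 [ 0.1095  0.0347]]
yaw [np.float64(1.202603763399686), np.float64(1.1938700148055867)]
tray [[ 0.5978  0.0846  0.038 ]
 [ 0.5624 -0.0076  0.038 ]
 [ 0.4735  0.0288  0.038 ]
 [ 0.5068  0.1203  0.038 ]] [0.5351 0.0565 0.038 ] local [[-0.0546 -0.0502]
 [-0.1534 -0.0492]
 [-0.1503  0.0468]
 [-0.0529  0.0476]] [-0.1028 -0.0012] [np.float64(1.2046715599325712), np.float64(1.222075640587553)]
[[286.958  236.5816]
 [305.0767 263.3713]
 [293.686  230.5207]] [[303.5417 263.3333]]
```

```bash
cat >> h.py <<'E'
def rot(yaw): # tool down, tool y along world heading yaw
    y=np.array([np.cos(yaw),np.sin(yaw),0]);z=np.array([0,0,-1.]);x=np.cross(y,z)
    return R.from_matrix(np.c_[x,y,z]).as_rotvec()
E
python3 - <<'E'
from h import *
t=lambda a:np.array(a)/6.+[205,165]
L=[[-.046,.097,.103],[-.084,.0675,.014],[-.084,-.0675,.014],[.108,-.04,.126],[-.017,-.04,.126],[-.017,.04,.126],[.108,.04,.126]]
px=t([[324,457],[436,430],[540,182],[118,52],[375,158],[310,315],[52,205]])
f=fit(L,px,"top",[.57,.153,1.2]);H=f.x;print("hopper",H,f.fun)
s=monitor.observe();E=np.linalg.inv(optics.camera_info("wrist")["extrinsics"])
print("cam in tool",R.from_rotvec(s["eef_rot"]).inv().apply(E[:3,3]-s["position"]))
for k in (0,np.pi/2,np.pi,-np.pi/2):
  for P in([-.19,0,.012],[-.115,0,.012],[-.046,.1,.16],[-.05,.1,.055]):
    print(k,P,bot.inverse_kinematics(world(H,P)[0],rot(H[2]+k)))
E
```

```text
hopper [0.5709 0.1522 1.2014] [-0.6696 -0.184   0.555  -0.3316  0.4933  0.0686  0.922  -0.0198 -0.4028
 -0.5108 -1.1017  0.1535  0.158   1.0636]
cam in tool [ 0.0702 -0.0002 -0.1429]
0 [-0.19, 0, 0.012] [ 0.4995  0.5126 -0.611   2.0617  0.4522  0.6996  0.7971]
0 [-0.115, 0, 0.012] [ 0.4115  0.5763 -0.6776  1.9928  0.5241  0.7514  0.6196]
0 [-0.046, 0.1, 0.16] [ 0.5306  0.3054 -1.0254  2.0188  0.3138  0.984   0.5502]
0 [-0.05, 0.1, 0.055] [ 0.5026  0.5488 -1.0279  2.0879  0.6333  0.8553  0.3   ]
1.5707963267948966 [-0.19, 0, 0.012] [ 0.9715  0.9041 -1.2516  2.0444  1.0402  1.0454  1.9565]
1.5707963267948966 [-0.115, 0, 0.012] [ 0.8103  0.9518 -1.2531  1.978   1.0616  1.0889  1.8346]
1.5707963267948966 [-0.046, 0.1, 0.16] [ 0.6795  0.4071 -1.2273  2.0147  0.4499  1.0301  2.0087]
1.5707963267948966 [-0.05, 0.1, 0.055] [ 0.6484  0.7151 -1.2436  2.0836  0.8418  0.9836  1.717 ]
3.141592653589793 [-0.19, 0, 0.012] [ 0.3049  0.463  -0.3845  2.0704  0.278   0.6566 -2.2049]
3.141592653589793 [-0.115, 0, 0.012] [ 0.2237  0.5155 -0.4507  2.0012  0.3408  0.6977 -2.3803]
3.141592653589793 [-0.046, 0.1, 0.16] [ 0.4371  0.2673 -0.9116  2.0217  0.2561  0.9692 -2.5441]
3.141592653589793 [-0.05, 0.1, 0.055] [ 0.2744  0.4242 -0.744   2.096   0.4127  0.7684 -2.6688]
-1.5707963267948966 [-0.19, 0, 0.012] [ 0.4029  0.4843 -0.4976  2.0659  0.3635  0.6753 -0.7032]
-1.5707963267948966 [-0.115, 0, 0.012] [ 0.3591  0.5558 -0.6133  1.9951  0.4709  0.7334 -0.9107]
-1.5707963267948966 [-0.046, 0.1, 0.16] [ 0.5323  0.3061 -1.0274  2.0187  0.3149  0.9843 -1.0216]
-1.5707963267948966 [-0.05, 0.1, 0.055] [ 0.485   0.5352 -1.0045  2.0884  0.6129  0.8454 -1.2552]
```

```bash
echo 'H=np.array([.5709,.1522,1.2014]); W=lambda x,y,z: world(H,[x,y,z])[0]; O=rot(H[2])
def L():
    s=monitor.observe();d=s["position"][:2]-H[:2];c,q=np.cos(H[2]),np.sin(H[2])
    print(round(s["t"],2),np.array([d@[c,q],d@[-q,c],s["position"][2]]),s["contact_force"]);return s' >> h.py
python3 - <<'E'
from h import *
close(20)
bot.reach(W(-.19,-.001,.15),O);L()
bot.move_straight(W(-.19,-.001,.014),velocity=.12);L()
print(bot.move_straight(W(-.130,-.001,.014),velocity=.05,force_limit=18));L()
print(bot.move_straight(W(-.100,-.001,.014),velocity=.03,force_limit=18));L()
cv2.imwrite("pics/w1.png",optics.camera("wrist"));cv2.imwrite("pics/t1.png",optics.camera("top"))
a=cv2.imread("pics/t1.png")[165:265,205:335]
cv2.imwrite("pics/t1c.png",cv2.resize(a,None,fx=5,fy=5,interpolation=cv2.INTER_CUBIC))
E
```

```text
3.27 [-0.1913 -0.0018  0.15  ] [ 0.6599 -0.5158 -0.5479]
4.55 [-0.1896 -0.0018  0.0148] [-0.1569  0.3181  0.3317]
False
5.9 [-0.13  -0.001  0.014] [-0.9296 -3.8534  2.3061]
True
6.69 [-0.1122 -0.0009  0.0136] [ 0.0315 -1.7215 -0.2167]
```

View pics/w1.png

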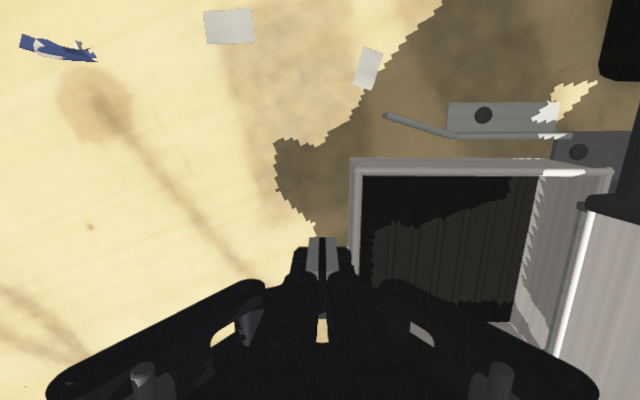

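```bash
python3 - <<'E'
from h import *
print(bot.move_straight(W(-.100,-.001,.014),velocity=.02,force_limit=25));L()
i=optics.camera_info("wrist")
# predicted home tray top corners & stop line in wrist image
print(proj("wrist",[W(*p) for p in([-.1,.05,.038],[0,.05,.038],[-.084,.0675,.014],[0,.058,.014],[-.112,0,.014])],i))
cv2.imwrite("pics/t2.png",optics.camera("top"))
bot.move_straight(W(-.135,-.001,.014),velocity=.06)
bot.move_straight(W(-.135,-.001,.16),velocity=.2);L()
cv2.imwrite("pics/w2.png",optics.camera("wrist"));a=optics.camera("top")[165:265,205:335]
cv2.imwrite("pics/t2c.png",cv2.resize(a,None,fx=5,fy=5,interpolation=cv2.INTER_CUBIC))
print(proj("wrist",[W(*p) for p in([-.1,.05,.038],[0,.05,.038],[-.084,.0675,.014],[0,.058,.014],[-.046,.097,.103])]))
E
```

```text
False
7.68 [-0.1121 -0.0005  0.0131] [ -8.07   -15.266   12.1396]
[[348.173  164.7997]
 [608.7704 163.8592]
 [381.2902 118.5503]
 [566.3018 138.434 ]
 [321.5081 253.4081]]
9.35 [-0.1355 -0.0001  0.1589] [ 0.3295 -0.0681 -0.0189]
[[365.1435 139.7643]
 [481.9638 139.5664]
 [380.0096 118.5397]
 [470.3074 128.8768]
 [469.6839  69.1733]]
```

View pics/w2.png

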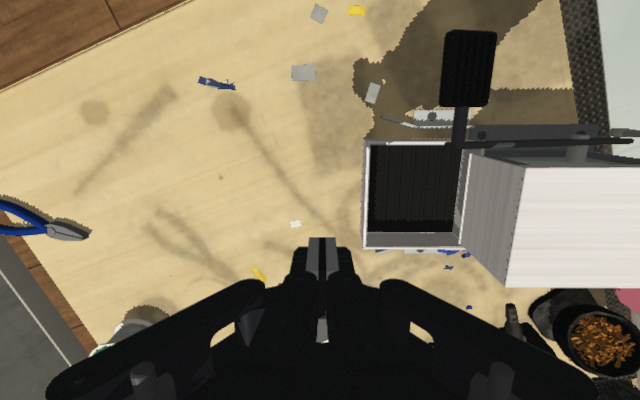

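```bash
python3 - <<'E'
from h import *
bot.move_straight(W(-.135,.100,.16),velocity=.2)
bot.move_straight(W(-.046,.100,.14),velocity=.2);L()
bot.move_straight(W(-.047,.100,.108),velocity=.06);L()
bot.move_straight(W(-.049,.100,.08),velocity=.03);L()
bot.move_straight(W(-.048,.100,.049),velocity=.03);L()
bot.dwell(2);L()
cv2.imwrite("pics/w3.png",optics.camera("wrist"))
a=optics.camera("top")[165:265,205:335];b=optics.camera("scene")[165:290,190:345]
cv2.imwrite("pics/c3.png",np.vstack([cv2.resize(x,(465,300),interpolation=cv2.INTER_CUBIC) for x in(a,b)]))
E
```

```text
10.72 [-0.0466  0.0993  0.1396] [ 0.162  -0.3622  0.4696]
11.4 [-0.0469  0.1001  0.1079] [0.3371 0.2742 0.0165]
12.48 [-0.049   0.0999  0.0801] [-0.2546 -2.2601  3.4997]
13.67 [-0.0471  0.0995  0.0575] [-22.3937 -11.9986  73.9182]
15.67 [-0.0471  0.0994  0.0575] [-21.5418 -12.5307  73.6713]
```

View pics/c3.png

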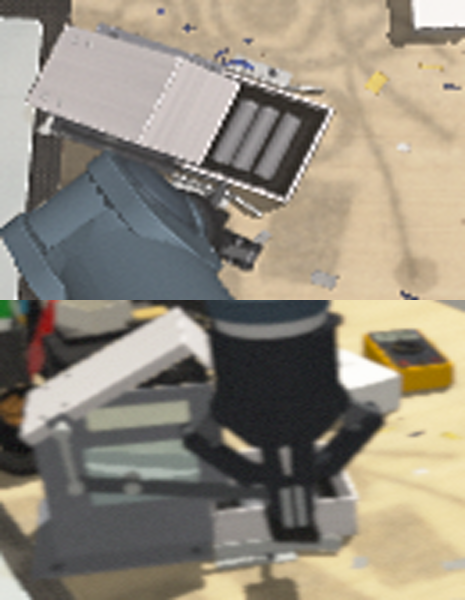

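View pics/w3.png

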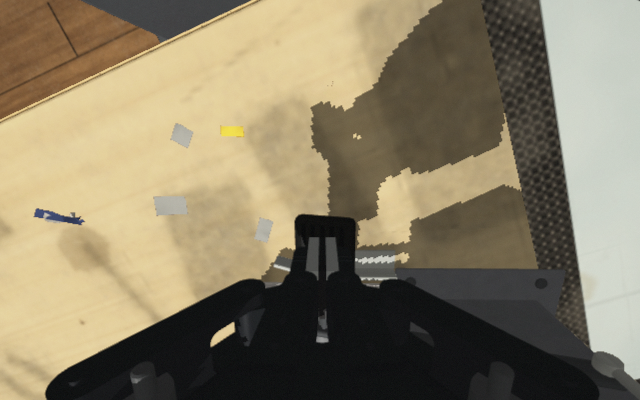

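All three cells (crop: 230–285, 135) lie in the tray, which is still home, and the lid is up. Next I ease the lever up.

```bash
python3 - <<'E'
from h import *
bot.move_straight(W(-.048,.100,.058),velocity=.02);L()
bot.move_straight(W(-.047,.100,.108),velocity=.008);L()
bot.move_straight(W(-.047,.100,.125),velocity=.02);L()
bot.move_straight(W(-.08,.130,.20),velocity=.15)
bot.move_straight(W(-.16,.05,.20),velocity=.15);L()
cv2.imwrite("pics/w4.png",optics.camera("wrist"))
a=optics.camera("top")[165:265,205:335];b=optics.camera("scene")[165:290,190:345]
cv2.imwrite("pics/c4.png",np.vstack([cv2.resize(x,(465,300),interpolation=cv2.INTER_CUBIC) for x in(a,b)]))
print(proj("wrist",[W(*p) for p in([-.1,.05,.038],[-.046,.097,.103])]))
E
```

```text
16.42 [-0.0477  0.0998  0.0595] [-3.8657 -5.2504 17.0303]
22.82 [-0.047  0.1    0.108] [-0.5615 -0.0171  0.5663]
23.82 [-0.0471  0.1001  0.1249] [-0.8421 -0.6021 -0.7139]
25.46 [-0.159   0.0509  0.1998] [-0.6851 -0.6399 -0.0227]
[[380.6248 185.6028]
 [466.7439 146.2522]]
```

View pics/c4.png

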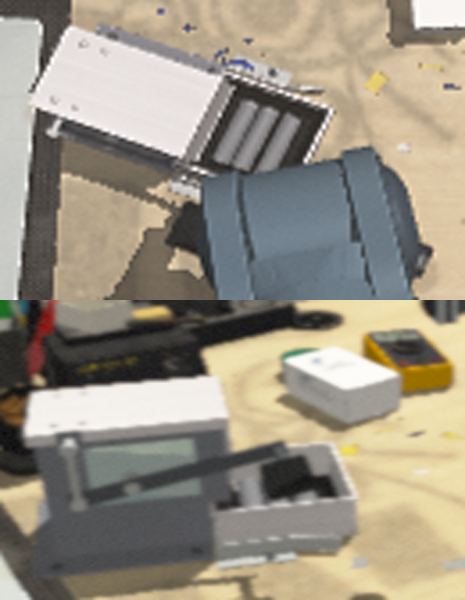

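View pics/w4.png

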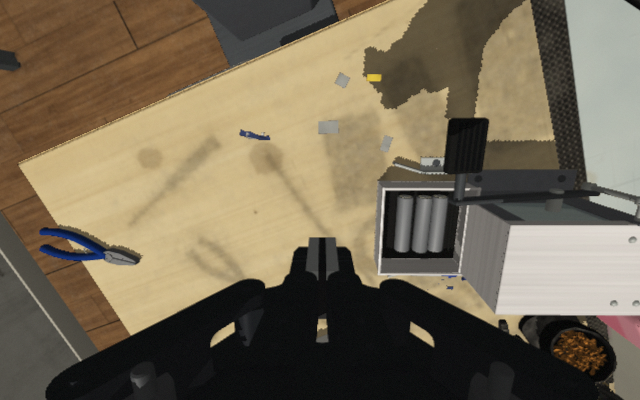

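The lid is shut and the pad is up at (466,145). The tray corner at (379,183) matches the predicted home position, and all three cells are in the tray.

```bash
python3 -c "
from rig import workorder
print(workorder.sign_off())"
```

```text
the job is handed in; nothing more can be done
None
```

The job is handed in at about 25 s: the tray is home, all three cells are in it, and the lever was eased up over about 6 s, leaving the lid shut; the sign-off returned no verdict.

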